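Hold a spring clip open over a circuit card's edge

ROBOT

A 6-joint arm with a two-finger parallel gripper is mounted at the origin on the work surface. World frame = base frame: x ahead of the robot, y to its left, z up, the work surface at z = 0. Lengths are in m, angles in degrees, forces in N, time in s.
With the tool pointing down it reaches from about 0.325 to 0.925 m from the base axis. Payload 3.1 kg.
Tool frame: the origin (TCP) lies at the very end of the fingers, on their centre line; the grasp point (between the pads) lies 19 mm behind it; z points along the fingers, y is the line along which they close (so a half turn about z gives the same grasp; the last joint's range is limited). The gripper opens to 85 mm and grips with 20 to 120 N. Pads are 22 mm wide; open, the fingers measure 114 mm over their backs; the gripper's body (76 mm by 85 mm) begins 54 mm behind the grasp point. The pads swing forward as they close: fully open they stand 13 mm farther back than shut.
Start: joints at [56.711, 12.427, 92.441, -0, 75.132, -6.429], TCP at [0.282, 0.558, 0.231] pointing down, gripper open.
Joint ranges: [-157.48, 157.48], [-44.54, 120.13], [17.64, 146.25], [-64.5, 244.5], [7.68, 150.69], [-147.95, 147.95]. Speed limits (degrees/s): [159.86, 159.86, 180, 180, 180, 180].

INTERFACE

Orientations are given as a 3x3 rotation matrix whose columns are the frame's x, y, z axes.
In Python, from bench import env, optics gives the robot as it stands.
- The arm moves only by the tool send_rows, never from a script. Its argument "commands" is a list of rows, each a list of 2 entries, a list of its own where there are three numbers: the shift along the tool's x, y, z in mm, then the turn, a rotation vector about the tool's x, y, z in degrees. A call has 1 to 12 rows; each row is the pose to reach, as a shift and turn from the pose commanded when the call began, along the tool's axes at that moment; what a row does not reach only later rows make up. A row lasts 1/8 s, in which the tool goes at most 62.5 mm and 10.7 degrees, less where a joint would pass 70% of its speed; a pose out of reach is approached as far as the arm can. A call with a gripper value outside its range is refused whole. "grip" is the finger opening in mm, from 0 to 85.4, set as the call begins (left out, the last holds). The fingers move at their own pace and stop on an object; "squeeze" is the grip in N (left out, the last holds). Time passes only in rows, so rows that repeat a pose let the fingers close. It gives the time, the measured TCP pose, the force, the opening and the grip force at its end, in the units of the state.
- env.get_state(): the state, without advancing time (a new reading comes with each control period).
- optics.get_image(name): name is "side" or "top"; returns a dict with "pixels" (480x640x3 uint8, blue, green, red), "intrinsics" (3x3 intrinsics, pixels), "k1" (the pictures are not rectified: a ray, as slopes to the right and down, at radius r is drawn at 1 + k1 r^2 times it, then the intrinsics apply), "extrinsics" (4x4, takes a point from camera to world coordinates). Camera axes: x right, y up, looking along -z (the intrinsics and any distortion apply to the point x, -y, -z); pixel columns grow to the right and rows downward; lengths in m; the calibration is good to about 2 mm. A picture is of the moment at which its call begins. There is no depth.
- env.sign_off(): hands the job in; it is judged then, once.
The state is a dict: "time": time; "joint_positions": joint angles; "qvel": joint speeds; "effort": joint torques, N m; "tool_pos": TCP position; "ee_rot": TCP orientation; "force": force on the tool from outside, world axes, zero at the start; "torque": the same for the moment, N m; "finger_gap": finger opening in m; "finger_force": force on a finger pad.
Only numpy, scipy, OpenCV 4.12 (cv2) and the standard library are available. Lean on these libraries where they do the work, as an engineer would, in place of code of your own. Each camera call takes 0.05 s, during which the arm holds its last target. There are 200 camera calls.

TASK

Take the circuit card out of the low black rack and stand it upright, centred and fully home in the slot of the raised metal stand, and let go of it. Then pick up the spring clip by its two levers, squeeze it wide open and bring it down over the middle of the card's top edge, so that its gaping jaws straddle the edge, their tips about 15 mm below it, without touching the card. Finish while holding the clip there squeezed open (do not let go of it), with the card still standing home in the slot; leave the multimeter, bottle and screwdriver where they are.

Things in the scene. Friction and masses are not known exactly. Their poses are not given: they have to be found in the camera images.
- card: Loose stiff circuit card in a grey carrier frame, about 0.14 kg: 8 mm thick (its x), 100 mm wide (its y), 90 mm tall (its z, up). Both faces are alike. Origin: centre of its bottom edge. It starts standing in the rack's slot (10.5 mm wide, so it may lean by 0.1 rad), bottom edge 14 mm above the bench; the top 52 mm stand clear above the rack, a plain block to pinch across its thickness
- card_top (a point): Middle of the card's top edge, 90 mm above the card's origin; axes as the card
- rack: Fixed low black rack, base 90 x 90 x 14 mm, that holds the card at the start: one upright slot along its y (80 mm long, 10.5 mm wide in x, open at both ends, floor 14 mm above the bench, top of its flared lips 44.5 mm above the bench). Origin: centre of its underside, on the bench. It and the stand may change sides
- stand: Fixed raised metal stand: base 110 x 100 x 10 mm, two short round posts, and a rail on top with one upright slot along its y (80 mm long, 10.5 mm wide in x, both ends open). The slot floor is 50 mm above the bench, the slot walls 24 mm deep, and above them lips flare to about 20 mm between their upper edges, 80 mm above the bench. Origin: centre of its underside, on the bench
- stand_slot (a point): Middle of the floor of the stand's slot, 50 mm above the bench; x across the slot, y along it, z up. A card fully home has its origin here; it fits either way round and may lean by 0.1 rad in the slot
- clip: Loose steel spring clip, 60 g, standing on its shut jaws, levers up; this body is its +x half. Origin: on the underside, between the jaw tips; x: the way the jaws part, y: along the pivot, z up. Shut: 87 mm tall; jaws 36 mm long in y, levers 28 mm. From the pivot the levers rise in a V to 54 mm over their outsides, black plates on the top 28 mm. Tilts 0.33 rad at full squeeze
- clip_jaw (a joint): Angle between the clip's halves, rad: 0 shut; 0.66 fully open at a stop (26 mm between the tips; 0.3 rad gives 12 mm). A spring shuts it: pinching the levers along x, 60 to 85 mm above the bench, takes 4 N, rising to 8 N. At the stop the levers are upright, parallel and about 25 mm over their outsides; squeeze harder there (20 to 40 N) to carry it
- clip_pivot (a point): Middle of the clip's pivot pin, 44 mm above the jaws' underside when shut, 42 mm when fully open; axes as clip. Lever and jaw on one side are one piece, so squeezing the levers together above the pivot parts the jaws below it
- tip_a (a point): Inner edge of the jaw tip of clip's half, 40 mm from the pivot
- tip_b (a point): Inner edge of the jaw tip of the other half, 40 mm from the pivot; touches tip_a when shut
- meter: Black handheld multimeter lying on the bench, 80 x 150 x 40 mm, not to be disturbed. Origin: centre of its underside
- flux: White plastic bottle, 40 mm across, 85 mm tall, not to be disturbed. Origin: centre of its underside
- driver: Screwdriver with a black handle lying on the bench along its x, not to be disturbed. Origin: its underside, mid length
Mind the look-alikes: they are no part of the job. What is shaped like the clip but green or red is not meant.

How it is judged (in metres and radians):
On the way, in this order (a step that is already met when the one before it is completed fails the run):
1. the card stands home in the stand's slot, let go (x of card in the frame of stand_slot between -0.006 and 0.006 m and y of card in the frame of stand_slot between -0.02 and 0.02 m and z of card in the frame of stand_slot between -0.004 and 0.004 m and angle between card's own z axis and vertical below 0.2 rad and angle between the x axis of card and the x axis of stand, either way round below 0.2 rad and contact force between each of the arm, the fingers and card below 0.5 N), for 0.3 s.
2. the clip is lifted, squeezed open (value of joint clip_jaw above 0.3 rad and contact force between the fingers and clip above 2 N and height (world z) of clip_pivot above 0.07 m), for 0.2 s.
At the end, for the whole second after the job is handed in: Card home in the slot (x 6, y 20, z 4 mm, 0.2 rad), let go. Fingers hold the clip (over 2 N) open over 0.3 rad, tips either side, over 5.5 mm from the card's mid-plane, over 5 mm below its top, within 25 mm of its middle; clip pressing on nothing (0.5 N) (all of step 1 and value of joint clip_jaw above 0.3 rad and contact force between the fingers and clip above 2 N and ((x of tip_a in the frame of card_top above 0.0055 m and x of tip_b in the frame of card_top below -0.0055 m) or (x of tip_b in the frame of card_top above 0.0055 m and x of tip_a in the frame of card_top below -0.0055 m)) and z of each of tip_a, tip_b in the frame of card_top below -0.005 m and y of clip_pivot in the frame of card_top between -0.025 and 0.025 m and contact force between clip and card below 0.5 N and contact force between clip and stand below 0.5 N and height (world z) of clip_pivot above 0.12 m and linear speed of each of clip, card below 0.03 m/s); the arm keeps its last pose, push and grip.
It fails at once if a bystander is moved by more than 25 mm (distance of any of meter, flux, driver from where it was at the start of the episode above 0.025 m).
It also fails if it takes over 58 s, if anything falls off the work surface, if the arm or the gripper's body presses on something with over 40 N, if the wrist force passes 120 N, or if a joint passes its speed limit or range.

## Working session

There is one attempt and no reset: what is moved stays moved. The work goes in short steps, Python scripts to look and compute and a tool call to move; the robot and the scene stay as the last step left them, time stands still between calls to the robot, and variables do not carry over. Pictures are saved under pics/ and viewed, at most 10 in all, crops included, and the job is handed in when it is done.

Besides the shell and the picture viewer there is one more tool, called by a JSON object that holds its "op" and its "data". send_rows: Moves the arm, as the interface text tells. Its arguments: {"type":"object","properties":{"commands":{"type":"array","items":{"type":"array"}},"grip":{"type":"number"},"squeeze":{"type":"number"}},"required":["commands"]}

```bash
mkdir -p pics; cat > h.py <<'E'
import numpy as np, cv2
from bench import env, optics
def snap(n,f):
    im=optics.get_image(n); cv2.imwrite('pics/'+f+'.png',im['pixels'])
    np.savez('pics/'+f+'.npz',**im); return im
def load(f): return np.load('pics/'+f+'.npz')
def proj(im,P):
    E=np.array(im['extrinsics']);K=np.array(im['intrinsics'])
    p=(np.atleast_2d(P)-E[:3,3])@E[:3,:3]
    s=np.c_[p[:,0]/-p[:,2],-p[:,1]/-p[:,2]]
    s=s*(1+float(im['k1'])*(s**2).sum(1,keepdims=True))
    return s*[K[0,0],K[1,1]]+K[:2,2]
def ray(im,uv):
    E=np.array(im['extrinsics']);K=np.array(im['intrinsics'])
    d=np.array([[(uv[0]-K[0,2])/K[0,0],(uv[1]-K[1,2])/K[1,1]]])[0]; s=d.copy()
    for _ in range(20): s=d/(1+float(im['k1'])*(s@s))
    return E[:3,3],E[:3,:3]@np.array([s[0],-s[1],-1])
def atz(im,uv,z):
    o,d=ray(im,uv); return o+d*(z-o[2])/d[2]
def crop(f,x,y,w,h,k,out): 
    a=cv2.imread('pics/'+f+'.png')[y:y+h,x:x+w]; cv2.imwrite('pics/'+out+'.png',cv2.resize(a,None,fx=k,fy=k,interpolation=cv2.INTER_CUBIC))
E
python3 -c "
from h import *
for n in('top','side'):
    i=snap(n,n+'0'); print(i['extrinsics'].round(3),i['intrinsics'],i['k1'])
print(env.get_state())"
```

```text
[[ 2.200e-02  9.940e-01 -1.040e-01  3.870e-01]
 [-1.000e+00  2.200e-02  1.000e-03  6.000e-03]
 [ 4.000e-03  1.040e-01  9.950e-01  1.963e+00]
 [ 0.000e+00  0.000e+00  0.000e+00  1.000e+00]] [[615.17133866   0.         316.90888067]
 [  0.         615.17133866 246.72858835]
 [  0.           0.           1.        ]] -0.04294607637500962
[[ 1.    -0.005 -0.022  0.53 ]
 [-0.015  0.584 -0.812 -1.019]
 [ 0.017  0.812  0.584  0.841]
 [ 0.     0.     0.     1.   ]] [[538.13783897   0.         317.6608135 ]
 [  0.         538.13783897 240.88367997]
 [  0.           0.           1.        ]] -0.09689049826786211
{'time': 0.1, 'joint_positions': array([ 5.67114161e+01,  1.24747729e+01,  9.25203891e+01, -1.51551372e-03,
        7.51322699e+01, -6.42896658e+00]), 'qvel': array([-0.00409973, -0.01559044, -0.2496787 , -0.00923753,  0.07445429,
       -0.03084386]), 'effort': array([-2.01578725e-03, -3.98071539e+01, -3.04968810e+01, -2.19112990e-04,
        4.17936360e-03,  1.50063524e-06]), 'tool_pos': array([0.2819598 , 0.55695298, 0.23006348]), 'ee_rot': array([[-8.92119134e-01,  4.51798642e-01, -1.19934297e-03],
       [ 4.51800178e-01,  8.92117195e-01, -1.87319717e-03],
       [ 2.23646552e-04, -2.21297840e-03, -9.99997526e-01]]), 'force': array([ 0.21895635,  0.73635591, -0.34669003]), 'torque': array([ 0.00102605, -0.01241501,  0.00863635]), 'finger_force': 0.0, 'finger_gap': 0.08529265421193925}
```

View pics/top0.png

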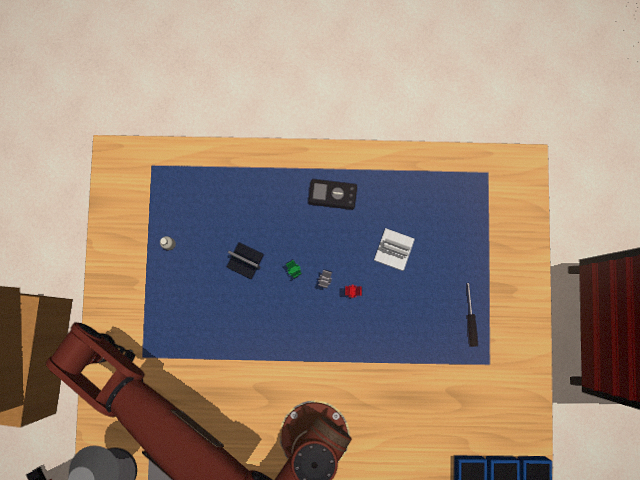

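View pics/side0.png

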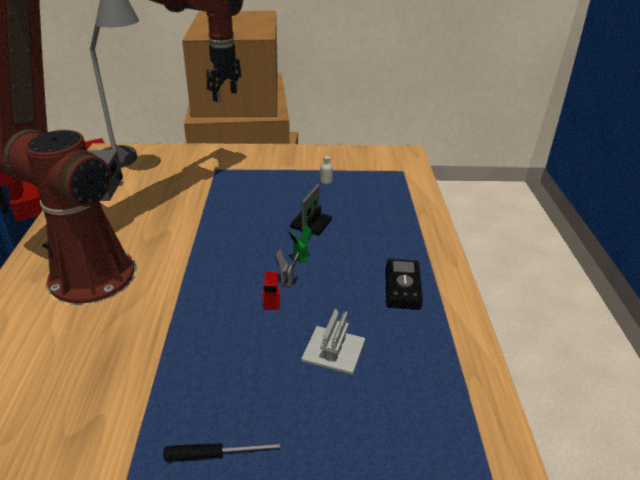

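Top view: rack and card at (245,260), stand at (395,249). Three things are clip-shaped: green (292,269), grey steel (325,279) and red (352,291). Only the grey one fits "steel", so I'll check it in an enlarged crop.

```bash
python3 -c "
from h import *
a=cv2.imread('pics/top0.png');b=cv2.imread('pics/side0.png')
def c(a,x,y,w,h,k): 
    return cv2.resize(a[y:y+h,x:x+w],(w*k,h*k),interpolation=cv2.INTER_CUBIC)
# top: 50x37.. each 8x -> 400x300
r1=np.hstack([c(a,220,240,50,37,8),c(a,300,261,50,37,8)])
r2=np.hstack([c(a,370,228,50,37,8),c(b,265,240,50,37,8)])
cv2.imwrite('pics/c1.png',np.vstack([r1,r2]))
b1=np.hstack([c(b,285,180,50,60,8),c(b,300,305,50,60,8)]);cv2.imwrite('pics/c2.png',b1)
"
```

```text
(no output)
```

View pics/c1.png

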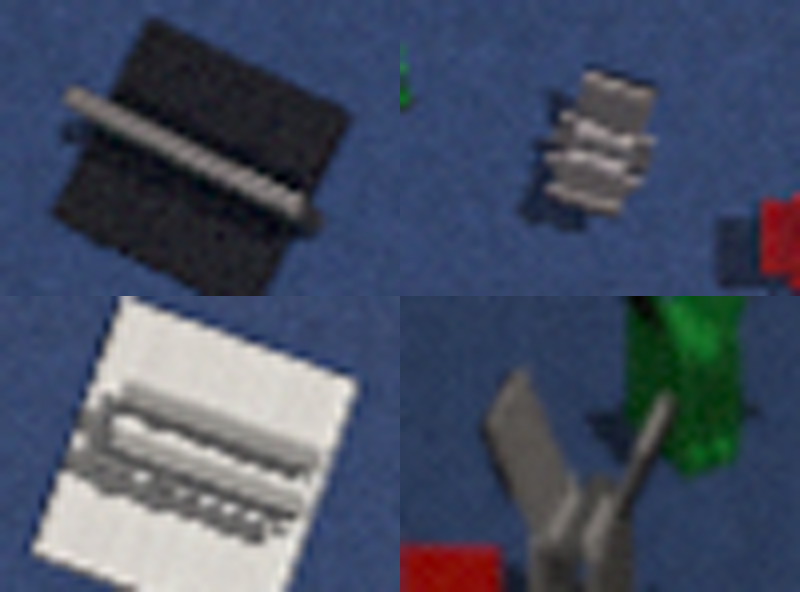

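View pics/c2.png

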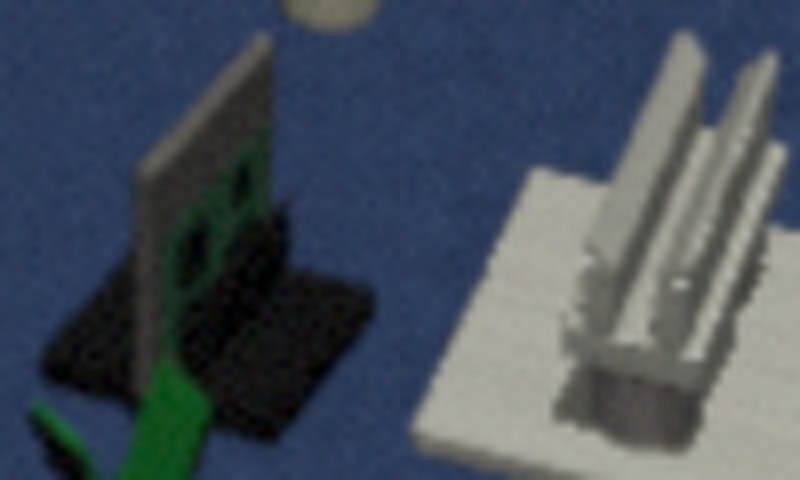

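```bash
python3 -c "
from h import *
t=load('top0');s=load('side0')
def P(im,x0,y0,X,Y,z): return atz(im,(x0+(X+.5)/8-.5,y0+(Y+.5)/8-.5),z)
def show(n,*p):
    p=np.array(p); print(n,p.round(4).tolist())
    return p
a=show('card',P(t,220,240,72,98,.104),P(t,220,240,300,207,.104)); d=a[1]-a[0];print(a.mean(0),np.linalg.norm(d),np.degrees(np.arctan2(d[1],d[0])))
a=show('cardside',P(s,285,180,265,38,.104),P(s,285,180,145,165,.104)); d=a[1]-a[0];print(a.mean(0),np.linalg.norm(d),np.degrees(np.arctan2(d[1],d[0])))
a=show('rack',P(t,220,240,150,20,.014),P(t,220,240,352,112,.014),P(t,220,240,52,212,.014));print((a[1]+a[2])/2,[np.linalg.norm(a[0]-a[i]) for i in (1,2)],[np.degrees(np.arctan2(*(a[i]-a[0])[1::-1])) for i in(1,2)])
a=show('stand',P(t,370,228,122,2,.01),P(t,370,228,355,84,.01),P(t,370,228,35,254,.01));print((a[1]+a[2])/2,[np.linalg.norm(a[0]-a[i]) for i in (1,2)],[np.degrees(np.arctan2(*(a[i]-a[0])[1::-1])) for i in(1,2)])
a=show('clip',P(t,300,261,185,70,.087),P(t,300,261,255,95,.087),P(t,300,261,150,190,.083),P(t,300,261,217,212,.083));print(a.mean(0)); d=a[:2].mean(0)-a[2:].mean(0);print(np.linalg.norm(d),np.degrees(np.arctan2(d[1],d[0])))
for i,j in((0,1),(2,3)):
  d=a[j]-a[i];print(np.degrees(np.arctan2(d[1],d[0])))
"
```

```text
card [[0.5596, 0.2715, 0.104], [0.5201, 0.1836, 0.104]]
[0.53983098 0.2275731  0.104     ] 0.09639239291525722 -114.21515235881131
cardside [[0.5625, 0.2729, 0.104], [0.5219, 0.1886, 0.104]]
[0.54220465 0.23077559 0.104     ] 0.0935748233864274 -115.73312865870717
rack [[0.5999, 0.2544, 0.014], [0.5648, 0.1727, 0.014], [0.5223, 0.2907, 0.014]]
[0.54357771 0.23168347 0.014     ] [np.float64(0.08887579179747648), np.float64(0.085607398582306)] [np.float64(-113.21895241101788), np.float64(154.9232872608246)]
stand [[0.6566, -0.2129, 0.01], [0.6256, -0.3066, 0.01], [0.5545, -0.1792, 0.01]]
[ 0.59005328 -0.2429228   0.01      ] [np.float64(0.09874085921216033), np.float64(0.10749442787698935)] [np.float64(-108.30571018866348), np.float64(161.73705955968234)]
clip [[0.5138, -0.0156, 0.087], [0.5049, -0.0425, 0.087], [0.4679, -0.0032, 0.083], [0.4601, -0.029, 0.083]]
[ 0.48667764 -0.02258055  0.085     ]
0.047319094337614664 -15.94071532532476
-108.44058543800232
-106.92345763726895
```

Readings agree with the sizes given. Card top centre is about (0.541, 0.229), its x axis at -24.5°. Stand is at (0.590, -0.243), x axis at -18.3°. The steel clip is at (0.487, -0.023), x axis at -17°. The crop confirms the grey clip as the one meant; green and red are the look-alikes.

```bash
cat >> h.py <<'E'
from scipy.spatial.transform import Rotation as R
def go(p,yaw,tilt=None):
    s=env.get_state();M=np.array(s['ee_rot']);y=np.radians(yaw)
    T=np.array([[np.sin(y),np.cos(y),0],[-np.cos(y),np.sin(y),0],[0,0,-1]])
    if p is None: p=s['tool_pos']
    print('shift',(M.T@(np.array(p)-s['tool_pos'])*1000).round(1),'rot',R.from_matrix(M.T@T).as_rotvec(degrees=True).round(2),'t',round(s['time'],2))
E
python3 -c "
from h import *
go([.541,.229,.15],-24.5)"
```

```text
Traceback (most recent call last):
  File "h.py", line 27, in go
    print('shift',(M.T@(np.array(p)-s['tool_pos'])*1000).round(1),'rot',R.from_matrix(M.T@T).as_rotvec(degrees=True).round(2),'t',round(s['time'],2))
                                                                        ~~~~~~~~~~~~~^^^^^^^
  File "scipy/spatial/transform/_rotation.pyx", line 1143, in scipy.spatial.transform._rotation.Rotation.from_matrix
ValueError: Non-positive determinant (left-handed or null coordinate frame) in rotation matrix 0: [[-4.11648878e-02 -9.99152342e-01 -2.23646552e-04]
 [-9.99149941e-01  4.11642936e-02  2.21297840e-03]
 [ 2.20189630e-03 -3.14553447e-04  9.99997526e-01]].
```

```bash
sed -i 's/T=np.array(\[\[np.sin(y),np.cos(y),0\],\[-np.cos(y)/T=np.array([[-np.sin(y),np.cos(y),0],[np.cos(y)/' h.py
python3 -c "
from h import *
go([.541,.229,.15],-24.5)"
```

```text
shift [-379.3 -175.4   80.4] rot [-0.11  0.09 87.64] t 0.1
```

{"op": "send_rows", "data": {"commands": [[[-379,-175,80],[0,0,87.6]],[[-379,-175,80],[0,0,87.6]],[[-379,-175,80],[0,0,87.6]],[[-379,-175,80],[0,0,87.6]],[[-379,-175,80],[0,0,87.6]],[[-379,-175,80],[0,0,87.6]],[[-379,-175,80],[0,0,87.6]],[[-379,-175,80],[0,0,87.6]],[[-379,-175,80],[0,0,87.6]],[[-379,-175,80],[0,0,87.6]],[[-379,-175,80],[0,0,87.6]],[[-379,-175,80],[0,0,87.6]]], "grip": 85, "squeeze": 40}}

```text
time: 1.6
tool_pos: [0.5411, 0.2308, 0.1515]
ee_rot: [[0.412, 0.911, 0.0], [0.911, -0.412, 0.0], [0.0, 0.0, -1.0]]
force: [0.1, 0.6, -0.3]
finger_gap: 0.0851
finger_force: 0.0
```

```bash
python3 -c "
from h import *
print(env.get_state()['tool_pos'])
go([.541,.229,.068],-24.5)
s=snap('side','s1')
crop('s1',250,110,120,130,5,'c3')"
```

```text
[0.54112856 0.23082922 0.15149083]
shift [-1.7  0.6 83.5] rot [ 0.01 -0.01  0.15] t 1.6
```

View pics/c3.png

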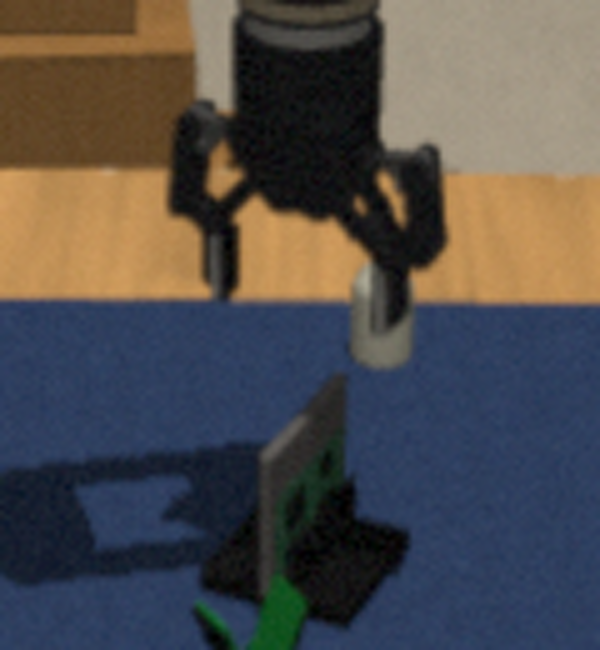

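The side crop shows the open fingers (crop 220,270 and 395,300) either side of the card's top edge (265,460 to 340,380). Next I go down and grip.

{"op": "send_rows", "data": {"commands": [[[-1,0,50],[0,0,0]],[[-1,0,82],[0,0,0]],[[-1,0,82],[0,0,0]],[[-1,0,82],[0,0,0]]]}}

```text
time: 2.15
tool_pos: [0.542, 0.2298, 0.0706]
ee_rot: [[0.414, 0.91, 0.002], [0.91, -0.414, 0.001], [0.001, 0.002, -1.0]]
force: [0.1, -0.4, 0.8]
finger_gap: 0.0852
finger_force: 0.0
```

{"op": "send_rows", "data": {"commands": [[[0,0,0],[0,0,0]],[[0,0,0],[0,0,0]],[[0,0,0],[0,0,0]],[[0,0,0],[0,0,0]],[[0,0,0],[0,0,0]],[[0,0,0],[0,0,0]],[[0,0,0],[0,0,0]],[[0,0,0],[0,0,0]]], "grip": 0, "squeeze": 40}}

```text
time: 3.15
tool_pos: [0.5412, 0.2293, 0.0696]
ee_rot: [[0.414, 0.91, 0.0], [0.91, -0.414, 0.0], [0.0, 0.0, -1.0]]
force: [0.0, -0.6, 2.6]
finger_gap: 0.0073
finger_force: 40.7
```

{"op": "send_rows", "data": {"commands": [[[0,0,-20],[0,0,0]],[[0,0,-60],[0,0,0]],[[0,0,-100],[0,0,0]],[[0,0,-120],[0,0,0]],[[0,0,-120],[0,0,0]],[[0,0,-120],[0,0,0]]]}}

```text
time: 3.9
tool_pos: [0.5395, 0.229, 0.1874]
ee_rot: [[0.414, 0.91, -0.004], [0.91, -0.414, -0.001], [-0.002, -0.003, -1.0]]
force: [0.4, 0.3, -1.5]
finger_gap: 0.0074
finger_force: 40.4
```

```bash
python3 -c "
from h import *
print(env.get_state()['tool_pos'],env.get_state()['finger_gap'])
go([.590,-.243,.19],-18.3)"
```

```text
[0.5395217  0.22900096 0.18738435] 0.007434361877245115
shift [-408.8  241.3   -2.4] rot [-0.17  0.12 -6.16] t 3.9
```

{"op": "send_rows", "data": {"commands": [[[-25,15,0],[0,0,0]],[[-70,41,0],[0,0,-1]],[[-120,71,0],[0,0,-2]],[[-170,100,0],[0,0,-3]],[[-220,130,0],[0,0,-3.5]],[[-270,159,0],[0,0,-4]],[[-320,189,0],[0,0,-5]],[[-360,212,0],[0,0,-6]],[[-390,230,0],[0,0,-6.2]],[[-405,239,0],[0,0,-6.2]],[[-409,241,0],[0,0,-6.2]],[[-409,241,0],[0,0,-6.2]]]}}

```text
time: 5.4
tool_pos: [0.5907, -0.2415, 0.1885]
ee_rot: [[0.313, 0.95, -0.001], [0.95, -0.313, 0.001], [0.001, -0.002, -1.0]]
force: [0.9, 0.6, -1.8]
finger_gap: 0.0076
finger_force: 40.3
```

```bash
python3 -c "
from h import *
print(env.get_state()['tool_pos'],env.get_state()['finger_gap'])
go([.590,-.243,.19],-18.3)
s=snap('side','s2');t=snap('top','t2')
a=s['pixels'][240:380,270:400];b=t['pixels'][215:285,360:430]
k=lambda x,f:cv2.resize(x,f,interpolation=cv2.INTER_CUBIC)
cv2.imwrite('pics/c4.png',k(a,(520,560)))
"
```

```text
[ 0.59066487 -0.24153193  0.18851129] 0.007635524798962498
shift [-1.6 -0.2 -1.5] rot [-0.1  -0.05  0.07] t 5.4
```

View pics/c4.png

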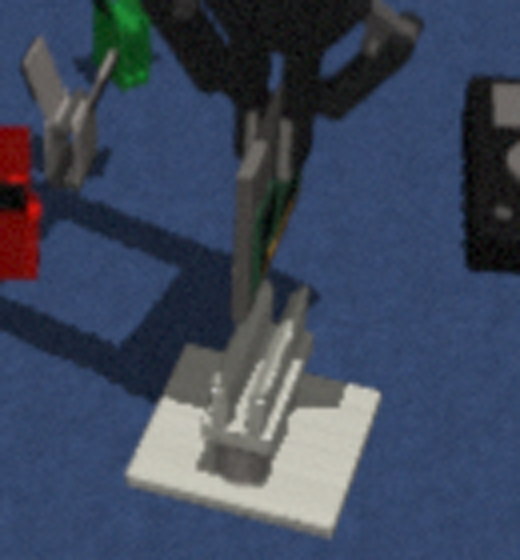

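```bash
python3 -c "
from h import *
s=load('s2');t=load('t2');s0=load('side0')
y=np.radians(-18.3);X=np.array([np.cos(y),np.sin(y),0]);Y=np.array([-np.sin(y),np.cos(y),0])
S=np.array([.590,-.243,0])
f=lambda p:((p-[270,240]+.5)*4-.5).round(0)
g=lambda p:((p-[300,305]+.5)*8-.5+[400,0]).round(0)
for n,x,yy,z in(('lipL far',-10,40,80),('lipR far',10,40,80),('lipL near',-10,-40,80),('lipR near',10,-40,80),('base nearL',-55,-50,10),('base nearR',55,-50,10),('base farR',55,50,10),('base farL',-55,50,10)):
  q=proj(s,S+X*x/1e3+Y*yy/1e3+[0,0,z/1e3]);print(n,f(q)[0],g(q)[0])
C=np.array([.5907,-.2415,.1885])
for n,x,yy,z in(('card top nearL',-4,-50,34),('card top nearR',4,-50,34),('bot nearL',-4,-50,-56),('bot nearR',4,-50,-56),('top farL',-4,50,34),('botfarR',4,50,-56)):
  print(n,f(proj(s,C+X*x/1e3+Y*yy/1e3+[0,0,z/1e3]))[0])
"
```

```text
lipL far [265. 278.] [690.  37.]
lipR far [302. 287.] [764.  54.]
lipL near [220. 385.] [600. 250.]
lipR near [259. 394.] [679. 269.]
base nearL [126. 475.] [412. 431.]
base nearR [335. 527.] [831. 535.]
base farR [382. 389.] [924. 259.]
base farL [185. 343.] [531. 167.]
card top nearL [236. 175.]
card top nearR [253. 179.]
bot nearL [230. 321.]
bot nearR [246. 325.]
top farL [295.  47.]
botfarR [302. 193.]
```

The predicted lips, base and card corners match the picture to within about 1 px, so the card is over the slot. Lowering gently.

{"op": "send_rows", "data": {"commands": [[[-1,0,20],[0,0,0]],[[-1,0,40],[0,0,0]],[[-1,0,50],[0,0,0]],[[-1,0,56],[0,0,0]],[[-1,0,62],[0,0,0]],[[-1,0,66],[0,0,0]],[[-1,0,70],[0,0,0]],[[-1,0,70],[0,0,0]]]}}

```text
time: 6.5
tool_pos: [0.5903, -0.2436, 0.1187]
ee_rot: [[0.313, 0.95, -0.001], [0.95, -0.313, 0.0], [0.0, -0.001, -1.0]]
force: [-1.1, 0.9, -1.7]
finger_gap: 0.0075
finger_force: 40.2
```

{"op": "send_rows", "data": {"commands": [[[0,0,4],[0,0,0]],[[0,0,7],[0,0,0]],[[0,0,9],[0,0,0]],[[0,0,11],[0,0,0]],[[0,0,13],[0,0,0]],[[0,0,13],[0,0,0]]]}}

```text
time: 7.25
tool_pos: [0.5905, -0.2436, 0.1059]
ee_rot: [[0.313, 0.95, -0.001], [0.95, -0.313, 0.0], [0.0, -0.001, -1.0]]
force: [-3.6, 1.0, -0.5]
finger_gap: 0.0078
finger_force: 40.5
```

{"op": "send_rows", "data": {"commands": [[[0,0,1],[0,0,0]],[[0,0,2],[0,0,0]],[[0,0,2],[0,0,0]],[[0,0,2],[0,0,0]]]}}

```text
time: 7.75
tool_pos: [0.5907, -0.2437, 0.1056]
ee_rot: [[0.313, 0.95, -0.0], [0.95, -0.313, 0.0], [-0.0, -0.0, -1.0]]
force: [-4.9, 3.2, 6.5]
finger_gap: 0.0074
finger_force: 41.5
```

The upward force shows the card is on the slot floor. Releasing, then rising.

{"op": "send_rows", "data": {"commands": [[[0,0,0],[0,0,0]],[[0,0,0],[0,0,0]],[[0,0,0],[0,0,0]],[[0,0,0],[0,0,0]],[[0,0,0],[0,0,0]],[[0,0,-2],[0,0,0]],[[0,0,-20],[0,0,0]],[[0,0,-60],[0,0,0]],[[0,0,-90],[0,0,0]],[[0,0,-90],[0,0,0]],[[0,0,-90],[0,0,0]]], "grip": 85}}

```text
time: 9.12
tool_pos: [0.5905, -0.2436, 0.1944]
ee_rot: [[0.313, 0.95, -0.0], [0.95, -0.313, 0.0], [-0.0, -0.0, -1.0]]
force: [0.8, -0.7, -1.5]
finger_gap: 0.0848
finger_force: 0.0
```

```bash
python3 -c "
from h import *
print(env.get_state()['tool_pos'],env.get_state()['finger_gap'])
go([.487,-.0226,.16],-16.7)
"
```

```text
[ 0.5904859  -0.24357893  0.19441401] 0.08482846286250818
shift [ 177.4 -167.5   34.4] rot [-0.    0.   -1.56] t 9.12
```

{"op": "send_rows", "data": {"commands": [[[40,-38,0],[0,0,-1.6]],[[80,-76,10],[0,0,-1.6]],[[120,-113,20],[0,0,-1.6]],[[155,-147,30],[0,0,-1.6]],[[177,-167,34],[0,0,-1.6]],[[177,-167,34],[0,0,-1.6]],[[177,-167,34],[0,0,-1.6]]]}}

```text
time: 10.0
tool_pos: [0.4875, -0.0237, 0.1598]
ee_rot: [[0.287, 0.958, -0.001], [0.958, -0.287, -0.0], [-0.001, -0.001, -1.0]]
force: [-0.0, -0.4, 0.9]
finger_gap: 0.0848
finger_force: 0.0
```

```bash
python3 -c "
from h import *
print(env.get_state()['tool_pos'],env.get_state()['finger_gap'])
go([.487,-.0226,.055],-16.7)
s=snap('side','s3')
k=lambda x,f:cv2.resize(x,f,interpolation=cv2.INTER_CUBIC)
a=s['pixels'][190:310,230:330];b=s['pixels'][275:395,290:390]
cv2.imwrite('pics/c5.png',np.hstack([k(a,(400,480)),k(b,(400,480))]))
y=np.radians(-16.7);X=np.array([np.cos(y),np.sin(y),0]);Y=np.array([-np.sin(y),np.cos(y),0])
S=np.array([.487,-.0226,0])
for n,x,yy,z in(('LeverL near',-27,-14,83),('leverL far',-27,14,83),('leverR near',27,-14,83),('leverR far',27,14,83),('foot near',0,-18,0)):
  print(n,((proj(s,S+X*x/1e3+Y*yy/1e3+[0,0,z/1e3])-[230,190]+.5)*4-.5).round())
S=np.array([.5907,-.2437,0]);y=np.radians(-18.2);X=np.array([np.cos(y),np.sin(y),0]);Y=np.array([-np.sin(y),np.cos(y),0])
for n,x,yy,z in(('card topnearL',-4,-50,140),('topnearR',4,-50,140),('farL',-4,50,140),('farR',4,50,140)):
  print(n,((proj(s,S+X*x/1e3+Y*yy/1e3+[0,0,z/1e3])-[290,275]+.5)*4-.5+[400,0]).round())
"
```

```text
[ 0.48751254 -0.02367676  0.1597564 ] 0.08475550452706411
shift [  0.9  -0.7 104.8] rot [-0.03  0.03  0.05] t 10.0
LeverL near [[177. 268.]]
leverL far [[193. 241.]]
leverR near [[266. 285.]]
leverR far [[281. 257.]]
foot near [[222. 391.]]
card topnearL [[551. 173.]]
topnearR [[567. 177.]]
farL [[607.  41.]]
farR [[623.  44.]]
```

View pics/c5.png

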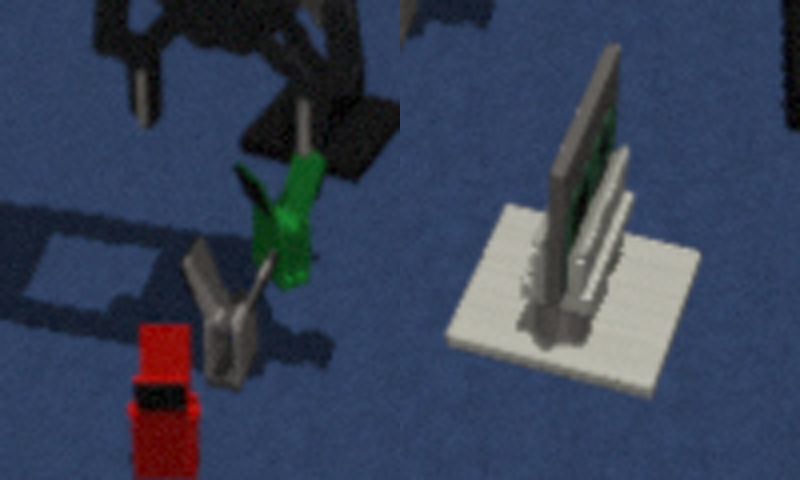

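Right panel: the card stands home in the stand, top corner (552,172) as predicted. Left panel: the open fingers are above the grey clip, levers (184,258) and (274,250), centred within 1–2 mm of the prediction. Descending.

{"op": "send_rows", "data": {"commands": [[[1,0,40],[0,0,0]],[[1,0,80],[0,0,0]],[[1,0,98],[0,0,0]],[[1,0,105],[0,0,0]],[[1,0,105],[0,0,0]],[[1,0,105],[0,0,0]]]}}

```text
time: 10.8
tool_pos: [0.4892, -0.0228, 0.0565]
ee_rot: [[0.287, 0.958, 0.002], [0.958, -0.287, -0.001], [0.0, 0.002, -1.0]]
force: [0.4, 0.5, 0.6]
finger_gap: 0.085
finger_force: 0.0
```

{"op": "send_rows", "data": {"commands": [[[0,0,0],[0,0,0]],[[0,0,0],[0,0,0]],[[0,0,0],[0,0,0]],[[0,0,0],[0,0,0]],[[0,0,0],[0,0,0]],[[0,0,0],[0,0,0]],[[0,0,0],[0,0,0]],[[0,0,0],[0,0,0]],[[0,0,0],[0,0,0]]], "grip": 0, "squeeze": 30}}

```text
time: 11.92
tool_pos: [0.4905, -0.0227, 0.0591]
ee_rot: [[0.286, 0.958, 0.004], [0.958, -0.286, -0.001], [0.0, 0.004, -1.0]]
force: [-3.1, 0.0, 16.0]
finger_gap: 0.0276
finger_force: 28.3
```

{"op": "send_rows", "data": {"commands": [[[0,0,-3],[0,0,0]],[[0,0,-6],[0,0,0]],[[0,0,-12],[0,0,0]],[[0,0,-20],[0,0,0]],[[0,0,-30],[0,0,0]],[[0,0,-30],[0,0,0]]]}}

```text
time: 12.68
tool_pos: [0.489, -0.0226, 0.0866]
ee_rot: [[0.287, 0.958, 0.003], [0.958, -0.287, -0.001], [0.0, 0.003, -1.0]]
force: [-0.7, 0.1, -0.4]
finger_gap: 0.0267
finger_force: 29.5
```

```bash
python3 -c "
from h import *
s=snap('side','s4')
crop('s4',220,190,120,110,5,'c6')"
```

```text
(no output)
```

View pics/c6.png

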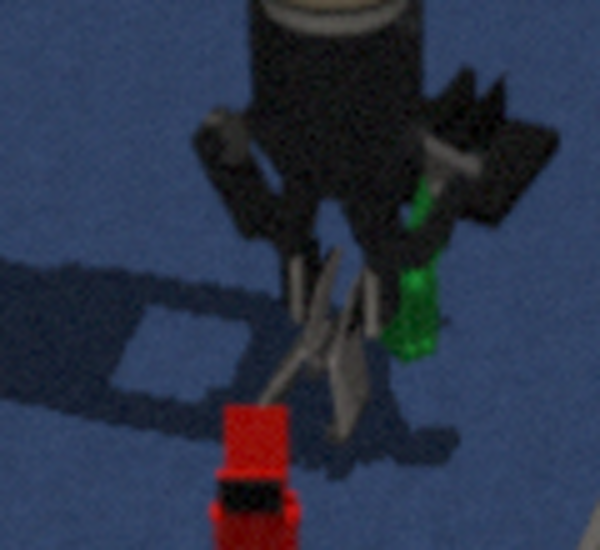

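The crop shows the clip held open between the pads (297,290) and (372,300), but it may lean, with the levers' tops to the right. The red clip hides part of the left jaw. I'll lift clear and compare with a projected model.

{"op": "send_rows", "data": {"commands": [[[0,0,-20],[0,0,0]],[[0,0,-50],[0,0,0]],[[0,0,-80],[0,0,0]],[[0,0,-110],[0,0,0]],[[0,0,-130],[0,0,0]],[[0,0,-130],[0,0,0]],[[0,0,-130],[0,0,0]]]}}

```text
time: 13.6
tool_pos: [0.487, -0.0222, 0.214]
ee_rot: [[0.287, 0.958, -0.002], [0.958, -0.287, 0.0], [-0.0, -0.002, -1.0]]
force: [-0.5, 0.0, 0.6]
finger_gap: 0.0269
finger_force: 29.8
```

```bash
cat > ov.py <<'E'
from h import *
def clip(im,T,M,piv,th,x0,y0,k,a,col,op=.33,yc=0):
    # piv: pivot offset (tool y, up) m; th tilt of top toward tool +y, deg
    X=M[:,1];Y=-M[:,0];Z=-M[:,2]
    c,s=np.cos(np.radians(th)),np.sin(np.radians(th))
    o=T+X*piv[0]+Z*piv[1]+Y*yc
    def w(x,y,z): return o+X*(c*x+s*z)+Z*(c*z-s*x)+Y*y
    for sg in(-1,1):
        j=[w(sg*.013,y,-.039) for y in(-.018,.018)]+[w(sg*.004,y,0) for y in(.018,-.018)]
        l=[w(sg*.0125,y,.043) for y in(-.014,.014)]+[w(sg*.0125,y,.015) for y in(.014,-.014)]
        for q in(j,l):
            p=((proj(im,np.array(q))-[x0,y0]+.5)*k-.5).round().astype(np.int32)
            cv2.polylines(a,[p],True,col,1)
E
python3 -c "
from ov import *
st=env.get_state();T=np.array(st['tool_pos']);M=np.array(st['ee_rot']);print(T,st['finger_gap'],st['finger_force'])
im=snap('side','s5')
y=proj(im,[T])[0];print(y)
x0,y0=int(y[0])-35,int(y[1])-45
out=[]
for th in(None,0,15):
    a=cv2.resize(im['pixels'][y0:y0+95,x0:x0+66],None,fx=4,fy=4,interpolation=cv2.INTER_CUBIC)
    if th is not None: clip(im,T,M,(0,-.014),th,x0,y0,4,a,(0,255,255))
    out.append(a)
cv2.imwrite('pics/c7.png',np.hstack(out))
print(x0,y0)"
```

```text
[ 0.4870312  -0.02218588  0.21401425] 0.026897098380499827 29.79391872882843
[286.06029212 207.38818204]
251 162
```

View pics/c7.png

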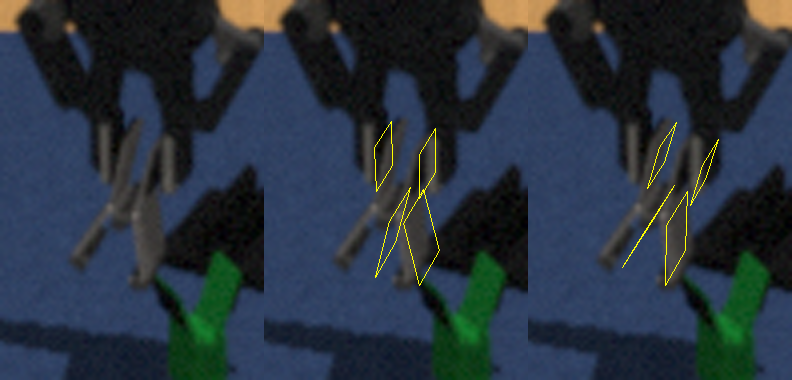

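Panels 2 and 3 overlay the model at 0° and 15°. The left jaw is edge-on, (115,210) to (78,262), and the right jaw tip is at (147,285), so the clip leans about 13°. It is fully open, with the tip midpoint where the model puts it. Tilting the tool by -13° about its x will stand it upright.

```bash
cat >> h.py <<'E'
def go2(p,yaw,tx):
    s=env.get_state();M=np.array(s['ee_rot']);y=np.radians(yaw)
    T=np.array([[-np.sin(y),np.cos(y),0],[np.cos(y),np.sin(y),0],[0,0,-1]])@R.from_rotvec([tx,0,0],degrees=True).as_matrix()
    print('shift',(M.T@(np.array(p)-s['tool_pos'])*1000).round(1),'rot',R.from_matrix(M.T@T).as_rotvec(degrees=True).round(2),'t',round(s['time'],2))
E
python3 -c "
from h import *
go2([.5905,-.2437,.24],-18.2,-13)"
```

```text
shift [-182.5  162.8  -26.8] rot [-13.17  -0.16   1.53] t 13.65
```

{"op": "send_rows", "data": {"commands": [[[0,0,-14],[-4,0,0]],[[-10,10,-27],[-8,0,1]],[[-35,31,-27],[-11,0,1.5]],[[-65,58,-27],[-13.1,0,1.5]],[[-95,85,-27],[-13.1,0,1.5]],[[-125,112,-27],[-13.1,0,1.5]],[[-150,134,-27],[-13.1,0,1.5]],[[-170,152,-27],[-13.1,0,1.5]],[[-182,163,-27],[-13.1,0,1.5]],[[-182,163,-27],[-13.1,0,1.5]],[[-182,163,-27],[-13.1,0,1.5]]]}}

```text
time: 15.02
tool_pos: [0.5913, -0.2424, 0.2416]
ee_rot: [[0.311, 0.926, 0.215], [0.95, -0.304, -0.067], [0.004, 0.225, -0.974]]
force: [0.6, 0.6, -0.8]
finger_gap: 0.027
finger_force: 29.9
```

```bash
python3 -c "
from h import *
go2([.5905,-.2437,.24],-18.2,-13)
st=env.get_state();T=np.array(st['tool_pos']);print(T,st['finger_gap'])
im=snap('side','s6');t=snap('top','t6')
y=np.radians(-18.2);X=np.array([np.cos(y),np.sin(y),0]);Y=np.array([-np.sin(y),np.cos(y),0])
k=5;x0,y0=300,225
a=cv2.resize(im['pixels'][y0:y0+120,x0:x0+80],None,fx=k,fy=k,interpolation=cv2.INTER_CUBIC);b=a.copy()
def L(o,pts,col):
  p=((proj(im,np.array([o+X*q[0]/1e3+Y*q[1]/1e3+[0,0,q[2]/1e3] for q in pts]))-[x0,y0]+.5)*k-.5).round().astype(np.int32)
  cv2.polylines(b,[p],True,col,1); print(p.tolist())
L(np.array([.5905,-.2437,.14]),[(-4,-50,0),(4,-50,0),(4,50,0),(-4,50,0)],(0,0,255))
m=T+X*.002-[0,0,.053]
for s in(-1,1): L(m,[(s*13,-18,0),(s*13,18,0),(s*4,18,39),(s*4,-18,39)],(0,255,255))
cv2.imwrite('pics/c8.png',np.hstack([a,b]))
"
```

```text
shift [-1.5 -0.7  1.5] rot [ 0.   -0.22  0.04] t 15.03
[ 0.59129044 -0.24240447  0.24158594] 0.02701951742527266
[[138, 467], [159, 471], [228, 306], [209, 302]]
[[150, 308], [176, 250], [203, 174], [177, 232]]
[[217, 323], [242, 264], [224, 178], [198, 236]]
```

View pics/c8.png

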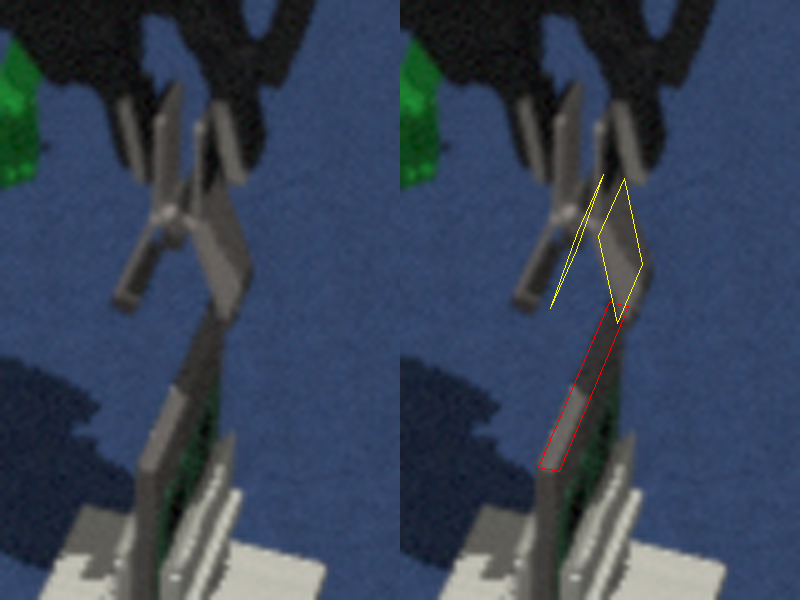

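The clip now stands upright: near tips at (125,300) and (228,318), pivot near (172,212). The card's top edge, near (140,468) to far (215,308), matches its prediction, so it stands home. The tip midpoint is about 1 mm off the card's mid-plane. Tips need to go down about 65 mm, which is (-1, -13.6, 63.5) in tool axes with the 1 mm correction.

{"op": "send_rows", "data": {"commands": [[[-1,0,5],[0,0,0]],[[-1,-2.5,15],[0,0,0]],[[-1,-5,26],[0,0,0]],[[-1,-7,35],[0,0,0]],[[-1,-9,43],[0,0,0]],[[-1,-10.5,50],[0,0,0]],[[-1,-11.8,56],[0,0,0]],[[-1,-12.8,60.5],[0,0,0]],[[-1,-13.6,63.5],[0,0,0]],[[-1,-13.6,63.5],[0,0,0]],[[-1,-13.6,63.5],[0,0,0]],[[-1,-13.6,63.5],[0,0,0]]]}}

```text
time: 16.62
tool_pos: [0.5929, -0.2446, 0.1777]
ee_rot: [[0.311, 0.925, 0.217], [0.95, -0.304, -0.068], [0.003, 0.227, -0.974]]
force: [0.6, 0.1, -1.3]
finger_gap: 0.0273
finger_force: 29.9
```

```bash
python3 -c "
from h import *
go2([.5905,-.2437,.24],-18.2,-13)
st=env.get_state();print(st['tool_pos'],st['finger_gap'],st['force'],st['finger_force'],abs(st['qvel']).max())
im=snap('side','s7');A=load('s6')['pixels'].astype(int);B=im['pixels'].astype(int)
# card's near part (unoccluded): did it move?  near end region of top edge & lower body
for r in((312,330,305,345),):
  x0,x1,y1,y2=r; best=[]
  a=A[y1:y2,x0:x1].astype(np.float32).mean(2);b=B[y1:y2,x0:x1].astype(np.float32).mean(2)
  print(cv2.phaseCorrelate(a,b))
T=np.array(st['tool_pos']);print(proj(im,[T,[.5905,-.2437,.14]]))
# clip tips shift A->B vs prediction
t6=np.array([.59129,-.2424,.24159]);off=np.array([0,0,-.051])
print(proj(im,[t6+off]),proj(im,[T+off]))
p=(A[262:292,320:352].astype(np.uint8));q=im['pixels'][285:330,318:356]
r=cv2.matchTemplate(q,p[:,:14],cv2.TM_CCOEFF_NORMED);_,v,_,l=cv2.minMaxLoc(r);print('left jaw moved',v,l[0]+318-320,l[1]+285-262)
"
```

```text
shift [  0.3  11.7 -61.2] rot [ 0.13 -0.17  0.02] t 16.62
[ 0.59289314 -0.24461815  0.17773991] 0.027268723364353552 [ 0.64003018  0.11536832 -1.25607941] 29.899988248944283 0.07934346614866064
((-0.6332598978361084, 0.024227075951447574), 0.6163672765096029)
[[338.5632154  286.72582711]
 [336.51208533 301.25003028]]
[[337.93520463 280.75529464]] [[337.49637879 306.6345082 ]]
left jaw moved 0.7279922366142273 0 26
```

```bash
python3 -c "
from h import *
st=env.get_state();print(st['force'],st['tool_pos'])
im=snap('side','s8')
G=lambda f:load(f)['pixels'].astype(np.float32).mean(2)
f=dict(s3=G('s3'),s6=G('s6'),s7=G('s7'),s8=G('s8'))
for n,(x0,x1,y0,y1) in dict(cardnear=(322,336,308,345),cardtop=(322,338,312,322),base=(305,330,340,368)).items():
  for a,b in(('s3','s6'),('s6','s7'),('s6','s8')):
    A=f[a][y0:y1,x0:x1];B=f[b]
    q=cv2.resize(B[y0-3:y1+3,x0-3:x1+3],None,fx=8,fy=8,interpolation=cv2.INTER_CUBIC);p=cv2.resize(A,None,fx=8,fy=8,interpolation=cv2.INTER_CUBIC)
    _,v,_,l=cv2.minMaxLoc(cv2.matchTemplate(q,p,cv2.TM_CCOEFF_NORMED));print(n,a,b,round(v,3),(l[0]-24)/8,(l[1]-24)/8)
"
```

```text
[-0.24587516  0.03760582 -0.42761976] [ 0.5928469  -0.24463997  0.17769504]
cardnear s3 s6 0.841 0.25 0.25
cardnear s6 s7 0.964 0.0 0.125
cardnear s6 s8 0.963 0.0 0.125
cardtop s3 s6 0.894 1.125 -2.375
cardtop s6 s7 0.933 -0.625 1.5
cardtop s6 s8 0.94 -0.625 1.5
base s3 s6 0.992 0.0 0.125
base s6 s7 0.968 0.0 0.25
base s6 s8 0.968 0.0 0.25
```

The card is unmoved: near face shift 0.0 px, and the small top-edge match slides along the edge with the shadow. The jaw is where predicted and there is no contact force. Handing in.

```bash
python3 -c "
from h import *
print(env.sign_off())"
```

```text
the job is handed in; nothing more can be done
None
```

I handed the job in after about 17 s of arm time: the card stands home in the stand's slot, and the clip is held squeezed open over the middle of its top edge. By my estimate the tips are about 13 mm below the edge; no contact showed, and the judge's verdict was not returned.

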